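# Put the mixed-up coffee cups back on their own saucers

### The arm

A 7-joint arm with a two-finger parallel gripper is mounted at the origin on the work surface. World frame = base frame: x ahead of the robot, y to its left, z up, the work surface at z = 0. Lengths are in m, angles in rad, forces in N, time in s.
With the tool pointing down it reaches from about 0.4 to 0.875 m from the base axis. Payload 6.5 kg.
Tool frame: the origin (TCP) lies midway between the tips of the shut fingers; the grasp point (between the pads) lies pinch_z behind it (pinch_z is the distance from the TCP to the grasp point, in m); z points along the fingers, x is the direction in which the jaws open and shut, and the axes are right-handed (so a half turn about z gives the same grasp; the last joint's range is limited). The gripper opens to 88 mm and grips with 3 to 60 N. Pads are 18 mm wide; open, the fingers measure 123 mm over their backs; the gripper's body (75 mm by 187 mm) begins 45 mm behind the grasp point.
Start: joints at [1.175, 0.536, -0.004, 1.538, 0.003, 1.067, -0.071], TCP at [0.211, -0.615, 0.239] pointing down, gripper open.
Joint ranges: [-2.7, 2.7], [-0.37, 2.16], [-1.27, 1.26], [0.24, 2.4], [-1.31, 4.45], [0.19, 1.91], [-2.76, 2.76]. Speed limits (rad/s): [2.39, 2.39, 3.14, 3.14, 3.14, 3.14, 3.14].

### API

Orientations are given as a 3x3 rotation matrix whose columns are the frame's x, y, z axes.
In Python, from station import state, capture, camera_info, job_done, pinch_z gives the robot as it stands.
- The arm moves only by the tool send_rows, never from a script. Its argument "increments" is text: rows parted by semicolons, each of 7 numbers parted by spaces: the turn, a rotation vector about the tool's x, y, z in degrees, then the shift along the tool's x, y, z in cm, then the opening, from -1 (shut) to 1 (fully open). A call has 1 to 10 rows; each row shifts and turns the commanded pose from where the row before left it, along the tool's axes as they then stand; what a row does not reach is not made up. A row lasts 1/12 s, in which the tool goes at most 41.7 mm and 7.16 degrees, less where a joint would pass 70% of its speed; a pose out of reach is approached as far as the arm can. A call is refused whole if a number of a shift passes 4.17 or a number of a turn 7.16, either way. A call with a gripper value outside its range is refused whole. The fingers move at their own pace and stop on an object; the grip force is fixed at half the most. Time passes only in rows, so rows that do not move let the fingers close. It gives the time, the measured TCP pose, the force and the opening at its end, in the units of the state.
- state(): the state, without advancing time (a new reading comes with each control period).
- capture(name): name is "scene" or "side" or "wrist"; returns (picture, depth): 420x560x3 uint8, red, green, blue; 420x560 float32, m along the optical axis (not along the pixel's ray), 0 where there is no reading.
- camera_info(name): a dict with "camera_matrix" (3x3 intrinsics, pixels), "k1" (the pictures are not rectified: a ray, as slopes to the right and down, at radius r is drawn at 1 + k1 r^2 times it, then the intrinsics apply), "camera_from_world" (4x4, takes a point from world to camera coordinates). Camera axes: x right, y down, z forward; pixel columns grow to the right and rows downward; lengths in m; the calibration is good to about 2 mm. A picture is of the moment at which its call begins: read the wrist's pose just before it. camera_info takes no time and is no camera call; for the wrist camera it gives the pose at the moment of the call.
- job_done(): hands the job in, once; it reports no verdict.
The state is a dict: "clock": time; "joint_pos": joint angles; "dq": joint speeds; "joint_torque": joint torques, N m; "ee_pos": TCP position; "orientation": TCP orientation; "ft_force": force on the tool from outside, world axes, zero at the start; "wrist_torque": the same for the moment, N m; "finger_gap": finger opening in m.
Only numpy, scipy, OpenCV 4.12 (cv2) and the standard library are available. Lean on these libraries where they do the work, as an engineer would, in place of code of your own. Each camera call takes 0.05 s, during which the arm holds its last target.

### The job

The four glazed cups have been put down on the wrong saucers: change them round so that every cup stands upright in the middle of the saucer of its own colour. Each saucer takes only one cup, so park a cup on a clear bit of the table while you swap. They are thin ceramic: set every cup down gently instead of dropping it, don't tip any over, leave the saucers where they are, and don't disturb the brush bowl or the clay owl.

Things in the scene. Friction and masses are not known exactly. Their poses are not given: they have to be found in the camera images.
- cup_blue: cobalt blue glazed coffee cup, 62 mm high, open, wall 4 mm, 0.15 kg. Outside diameter 62 mm from 16 mm up to the rim, tapering below to a 42 mm foot. Loop handle on its +y side, out to 56 mm from the axis: grip across the body, closing along the cup's x. Origin: centre of the underside, z up. Starts upright on a saucer of another colour, handle any way round.
- cup_green: leaf green glazed coffee cup, 62 mm high, open, wall 4 mm, 0.15 kg. Outside diameter 62 mm from 16 mm up to the rim, tapering below to a 42 mm foot. Loop handle on its +y side, out to 56 mm from the axis: grip across the body, closing along the cup's x. Origin: centre of the underside, z up. Starts upright on a saucer of another colour, handle any way round.
- cup_yellow: honey yellow glazed coffee cup, 62 mm high, open, wall 4 mm, 0.15 kg. Outside diameter 62 mm from 16 mm up to the rim, tapering below to a 42 mm foot. Loop handle on its +y side, out to 56 mm from the axis: grip across the body, closing along the cup's x. Origin: centre of the underside, z up. Starts upright on a saucer of another colour, handle any way round.
- cup_red: dark red glazed coffee cup, 62 mm high, open, wall 4 mm, 0.15 kg. Outside diameter 62 mm from 16 mm up to the rim, tapering below to a 42 mm foot. Loop handle on its +y side, out to 56 mm from the axis: grip across the body, closing along the cup's x. Origin: centre of the underside, z up. Starts upright on a saucer of another colour, handle any way round.
- saucer_blue: cobalt blue glazed saucer, loose on the table, 114 mm across, rim 14 mm high, 0.16 kg. Flat inner floor 6 mm above its underside, about 76 mm across, with a clay-coloured seat 54 mm across in the middle for the cup's foot. Origin: centre of the underside, on the table (z = 0); z up. Its yaw means nothing.
- saucer_green: leaf green glazed saucer, loose on the table, 114 mm across, rim 14 mm high, 0.16 kg. Flat inner floor 6 mm above its underside, about 76 mm across, with a clay-coloured seat 54 mm across in the middle for the cup's foot. Origin: centre of the underside, on the table (z = 0); z up. Its yaw means nothing.
- saucer_yellow: honey yellow glazed saucer, loose on the table, 114 mm across, rim 14 mm high, 0.16 kg. Flat inner floor 6 mm above its underside, about 76 mm across, with a clay-coloured seat 54 mm across in the middle for the cup's foot. Origin: centre of the underside, on the table (z = 0); z up. Its yaw means nothing.
- saucer_red: dark red glazed saucer, loose on the table, 114 mm across, rim 14 mm high, 0.16 kg. Flat inner floor 6 mm above its underside, about 76 mm across, with a clay-coloured seat 54 mm across in the middle for the cup's foot. Origin: centre of the underside, on the table (z = 0); z up. Its yaw means nothing.
- brush_bowl: bystander: dark bowl, 120 mm across, 45 mm high, with two brushes sticking out over its +x side to 95 mm from its axis and 90 mm high. Origin: centre of its underside.
- owl_figure: bystander: dark clay owl, about 85 mm wide, 124 mm high. Origin: centre of its underside.
Things that resemble listed ones, but are neither listed nor needed, are in the scene too. Of the things that look like the cup_green, the middle-sized one is meant. There is more than one size of the cup_blue; the one meant has the size given above.

How it is judged:
By the outcome, as a careful person would: the job done as asked, in the order asked, and still so for the second after the job is handed in, with the robot touching nothing.
It also fails if it takes over 144 s, if anything falls off the work surface, if the arm or the gripper's body presses on something with over 40 N, if the wrist force passes 120 N, or if a joint passes its speed limit or range.

## Working session

There is one attempt and no reset: what is moved stays moved. The work goes in short steps, Python scripts to look and compute and a tool call to move; the robot and the scene stay as the last step left them, time stands still between calls to the robot, and variables do not carry over. Pictures are saved under pics/ and viewed, and the job is handed in when it is done.

Besides the shell and the picture viewer there is one more tool, called after "Request:" as name(argument=value, ...) on one line, values as JSON. send_rows: Moves the arm, as the interface text tells. Its arguments: {"type":"object","properties":{"increments":{"type":"string"}},"required":["increments"]}

```bash
ls; mkdir -p pics
python3 - <<'E'
from station import state,capture,camera_info,pinch_z
import cv2
print(state(),pinch_z)
import numpy as np
for n in ["scene","side"]:
    p,d=capture(n); cv2.imwrite(f"pics/{n}0.png",p[:,:,::-1]); np.savez(f"{n}0.npz",p=p,d=d)
    print(n,camera_info(n), (d>0).mean())
E
```

```text
pics
{'clock': 0.0, 'joint_pos': array([ 1.17478646,  0.53717039, -0.00440383,  1.53883629,  0.00258144,
        1.06731848, -0.07117864]), 'dq': array([-0.00018652,  0.00133631,  0.0011095 , -0.00031537, -0.00198121,
       -0.00078347,  0.00027252]), 'joint_torque': array([-3.17114573e-04, -5.70987403e+01,  9.90669541e-01, -2.51607585e+01,
       -5.61413902e-02,  1.78530294e-02,  1.36265558e-04]), 'ee_pos': array([ 0.21028364, -0.61440422,  0.23785104]), 'orientation': array([[ 3.23913973e-01, -9.46086295e-01, -6.79175198e-04],
       [-9.46084971e-01, -3.23914659e-01,  1.58767580e-03],
       [-1.72207312e-03,  1.28287072e-04, -9.99998509e-01]]), 'ft_force': array([0.33772933, 0.20184961, 0.21531647]), 'wrist_torque': array([ 0.02578326, -0.05626109, -0.00886429]), 'finger_gap': 0.08811097133597456} 0.0187
scene {'camera_matrix': array([[546.61984869,   0.        , 272.79924504],
       [  0.        , 546.61984869, 223.66891163],
       [  0.        ,   0.        ,   1.        ]]), 'k1': -0.12546749664169204, 'camera_from_world': array([[ 0.19217182,  0.98134905,  0.00490267, -0.12482621],
       [ 0.68484273, -0.13052718, -0.71690521, -0.38953015],
       [-0.70289432,  0.14112653, -0.69715341,  1.72278123],
       [ 0.        ,  0.        ,  0.        ,  1.        ]])} 0.9961904761904762
side {'camera_matrix': array([[443.61022687,   0.        , 281.66017817],
       [  0.        , 443.61022687, 194.15182704],
       [  0.        ,   0.        ,   1.        ]]), 'k1': -0.01570908296843795, 'camera_from_world': array([[-0.93506213, -0.35424243, -0.01308127,  0.57374538],
       [-0.20939482,  0.58174421, -0.78595641,  0.18017821],
       [ 0.28602906, -0.73217892, -0.61814351,  0.91261462],
       [ 0.        ,  0.        ,  0.        ,  1.        ]])} 0.9958843537414966
```

View pics/scene0.png

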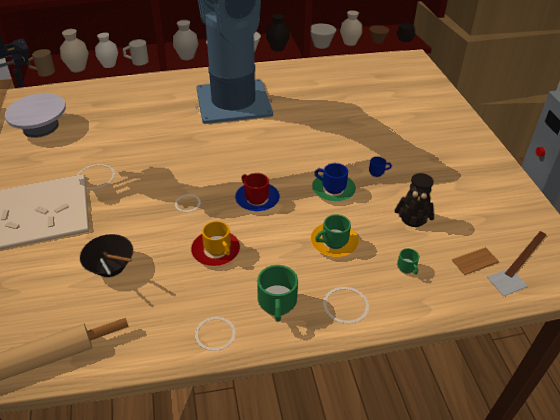

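View pics/side0.png

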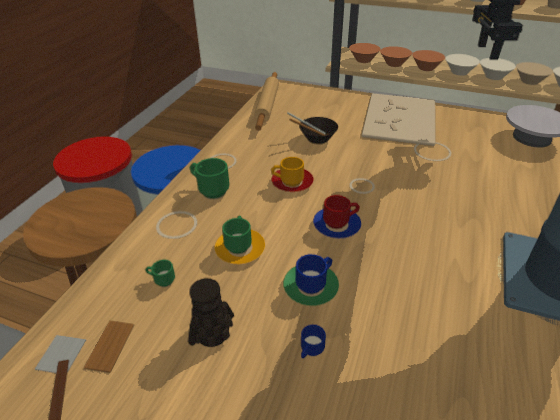

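The scene picture shows red on blue (257,190), blue on green (335,180), green on yellow (335,235) and yellow on red (216,240), which is a 4-cycle. The oversized green cup (278,290), small green cup (408,262) and small blue cup (378,167) are decoys. The bowl is at (107,257) and the owl at (417,200).

```bash
cat > h.py <<'E'
import numpy as np,cv2
from station import state,capture,camera_info,pinch_z
from scipy.optimize import least_squares
def cloud(name,p,d,info=None):
    i=info or camera_info(name);K=i["camera_matrix"];T=i["camera_from_world"];k=i["k1"]
    v,u=np.mgrid[:d.shape[0],:d.shape[1]]
    pts=np.stack([u.ravel(),v.ravel()],1).astype(np.float64)[:,None]
    n=cv2.undistortPoints(pts,K,np.array([k,0,0,0.]))[:,0]
    X=np.c_[n,np.ones(len(n))]*d.ravel()[:,None]
    return ((X-T[:3,3])@T[:3,:3]).reshape(*d.shape,3)
def masks(p):
    h=cv2.cvtColor(p,cv2.COLOR_RGB2HSV).astype(int);H,S,V=h[...,0],h[...,1],h[...,2]
    g=(S>150)&(V>50)
    return dict(red=g&((H<5)|(H>172)),yellow=g&(H>=19)&(H<30)&(S>200),green=g&(H>50)&(H<90),blue=g&(H>105)&(H<130))
def fitc(xy,r=None):
    c0=xy.mean(0)
    if r is None:
        f=lambda q:np.hypot(*(xy-q[:2]).T)-q[2]; q0=[*c0,.04]
    else:
        f=lambda q:np.hypot(*(xy-q[:2]).T)-r; q0=c0
    s=least_squares(f,q0,loss='soft_l1',f_scale=.002); return s.x,np.sqrt(np.median(f(s.x)**2))
E
cat > m.py <<'E'
from h import *
import sys
for n in ["scene","side"]:
    z=np.load(f"{n}0.npz");p,d=z["p"],z["d"];C=cloud(n,p,d);ms=masks(p)
    for c,m in ms.items():
        nl,lab,st,ce=cv2.connectedComponentsWithStats(m.astype(np.uint8))
        for k in range(1,nl):
            if st[k,4]<60: continue
            X=C[lab==k]
            if abs(X[:,1]).max()>1 or X[:,2].min()<-.05: continue
            print(n,c,ce[k].round(),st[k,4],"mean",X.mean(0).round(3),"min",X.min(0).round(3),"max",X.max(0).round(3))
E
python3 m.py
```

```text
scene red [256. 188.] 651 mean [ 0.49  -0.011  0.05 ] min [ 0.44  -0.171  0.011] max [1.502 0.02  0.922]
scene red [214. 252.] 620 mean [ 0.658 -0.137  0.021] min [ 0.589 -0.186 -0.   ] max [ 1.502 -0.077  0.922]
scene yellow [216. 238.] 735 mean [ 0.643 -0.127  0.051] min [ 0.603 -0.171  0.008] max [ 1.502 -0.098  0.922]
scene yellow [335. 244.] 566 mean [0.682 0.139 0.018] min [ 0.607 -0.171 -0.001] max [1.502 0.198 0.922]
scene green [329. 191.] 246 mean [0.492 0.178 0.009] min [0.435 0.139 0.001] max [0.534 0.247 0.024]
scene green [335. 231.] 549 mean [0.676 0.138 0.054] min [ 0.633 -0.171  0.019] max [1.502 0.172 0.922]
scene green [408. 260.] 300 mean [0.777 0.278 0.036] min [ 0.745 -0.171  0.01 ] max [1.502 0.302 0.922]
scene green [277. 290.] 1118 mean [ 0.82  -0.025  0.059] min [ 0.774 -0.171  0.019] max [1.502 0.016 0.922]
scene blue [378. 166.] 259 mean [0.453 0.318 0.042] min [ 0.409 -0.171  0.002] max [1.502 0.358 0.922]
scene blue [334. 177.] 653 mean [0.491 0.186 0.054] min [ 0.448 -0.171  0.011] max [1.502 0.223 0.922]
scene blue [258. 200.] 456 mean [ 0.491 -0.008  0.011] min [ 0.433 -0.171  0.   ] max [1.502 0.047 0.922]
side red [294. 183.] 298 mean [ 0.625 -0.121  0.012] min [ 0.313 -0.182  0.004] max [0.687 0.767 0.713]
side red [338. 211.] 786 mean [ 0.476 -0.003  0.052] min [ 0.313 -0.04   0.017] max [0.509 0.767 0.713]
side yellow [291. 170.] 608 mean [ 0.633 -0.119  0.051] min [ 0.313 -0.253 -0.001] max [0.68  0.767 0.713]
side yellow [241. 250.] 674 mean [0.652 0.151 0.011] min [0.313 0.087 0.003] max [0.715 0.767 0.713]
side blue [337. 226.] 490 mean [0.473 0.002 0.011] min [ 0.313 -0.052  0.004] max [0.532 0.767 0.713]
side blue [312. 273.] 941 mean [0.475 0.198 0.053] min [0.313 0.15  0.023] max [0.507 0.767 0.713]
side blue [312. 340.] 481 mean [0.431 0.328 0.032] min [0.41  0.304 0.013] max [0.451 0.363 0.047]
```

```bash
cat > m2.py <<'E'
from h import *
appr=dict(red=[(.49,-.005),(.645,-.13)],yellow=[(.64,-.125),(.665,.145)],green=[(.665,.145),(.485,.19)],blue=[(.485,.19),(.485,-.004)])
def run(src,appr,names=("scene","side")):
  for n in names:
    p,d,info=src(n);C=cloud(n,p,d,info);ms=masks(p)
    for c,(a,b) in appr.items():
        m=ms[c] if not(c=='green' and n=='side') else None
        if m is None:
            h=cv2.cvtColor(p,cv2.COLOR_RGB2HSV);m=(h[...,0]>45)&(h[...,0]<95)&(h[...,1]>90)&(h[...,2]>30)
        X=C[m&(d>0)]
        Y=X[np.hypot(*(X[:,:2]-a).T)<.07]; R=Y[(Y[:,2]>.062)&(Y[:,2]<.08)]
        zt=np.percentile(Y[:,2],97) if len(Y) else 0
        out=f"{n} {c} cup ztop {zt:.3f} "
        B=Y[(Y[:,2]>.025)]
        if len(B)>20:
            q,e=fitc(B[:,:2],.0305); out+=f"c {q.round(4)} e {e:.4f} n{len(B)}"
            # iterate excluding handle
            for _ in range(3):
                rr=np.hypot(*(B[:,:2]-q).T); q,e=fitc(B[rr<.035,:2],.0305)
            rr=np.hypot(*(B[:,:2]-q).T); H=B[(rr>.037)&(rr<.06)]
            out+=f" -> {q.round(4)} e{e:.4f}"
            if len(H)>3:
                v=np.median(H[:,:2],0)-q; out+=f" handle {np.degrees(np.arctan2(v[1],v[0])):.0f} n{len(H)} r{np.hypot(*v):.3f}"
        print(out)
        Y=X[(np.hypot(*(X[:,:2]-b).T)<.08)&(X[:,2]<.018)&(X[:,2]>.0)]
        if len(Y)<20: print("  nosaucer",len(Y));continue
        # outermost by angle
        q=np.array(b,float)
        for _ in range(5):
            v=Y[:,:2]-q;an=(np.degrees(np.arctan2(v[:,1],v[:,0]))//8).astype(int);r=np.hypot(*v.T)
            O=np.array([Y[an==k][np.argmax(r[an==k])] for k in np.unique(an) if (an==k).sum()>1]);O=O[np.hypot(*(O[:,:2]-q).T)>.048]
            q,e=fitc(O[:,:2],.0565)
        print("   saucer",q.round(4),e.round(4),"n",len(O),"z",np.median(O[:,2]).round(4))
if __name__=="__main__":
    def src(n):
        z=np.load(f"{n}0.npz");return z["p"],z["d"],None
    run(src,appr)
E
python3 m2.py
```

```text
scene red cup ztop 0.068 c [ 0.483  -0.0102] e 0.0017 n601 -> [ 0.4831 -0.01  ] e0.0016 handle -146 n12 r0.047
   saucer [ 0.6347 -0.1316] 0.0018 n 36 z 0.014
scene yellow cup ztop 0.068 c [ 0.6369 -0.1274] e 0.0018 n704 -> [ 0.6364 -0.128 ] e0.0016 handle 21 n55 r0.046
   saucer [0.6604 0.1435] 0.0014 n 36 z 0.014
scene green cup ztop 0.067 c [0.6663 0.1415] e 0.0018 n521 -> [0.6663 0.1424] e0.0016 handle -70 n36 r0.046
   saucer [0.4752 0.1944] 0.0019 n 32 z 0.013
scene blue cup ztop 0.068 c [0.4798 0.192 ] e 0.0018 n609 -> [0.4802 0.1927] e0.0016 handle -119 n33 r0.044
   saucer [ 0.4762 -0.0068] 0.0019 n 35 z 0.0128
side red cup ztop 0.069 c [ 0.4798 -0.0081] e 0.0019 n758 -> [ 0.4808 -0.0077] e0.0018 handle -150 n44 r0.046
   saucer [ 0.6371 -0.1397] 0.002 n 31 z 0.0142
side yellow cup ztop 0.069 c [ 0.6342 -0.1259] e 0.0017 n584 -> [ 0.6335 -0.1262] e0.0015 handle 24 n29 r0.045
   saucer [0.6604 0.1413] 0.0015 n 36 z 0.015
side green cup ztop 0.069 c [0.6633 0.1448] e 0.0016 n778 -> [0.6633 0.1449] e0.0016 handle -74 n6 r0.044
   saucer [0.4782 0.1896] 0.0013 n 36 z 0.0147
side blue cup ztop 0.069 c [0.4776 0.1949] e 0.0018 n932 -> [0.478  0.1953] e0.0017 handle -123 n44 r0.046
   saucer [ 0.4789 -0.0136] 0.0019 n 34 z 0.0136
```

```bash
cat > go.py <<'E'
# usage: go.py x y z yawdeg -> remaining shift in tool frame (cm), rotation about tool axes (deg)
import sys,numpy as np
from station import state
from scipy.spatial.transform import Rotation as R
s=state();M=s["orientation"];p=s["ee_pos"]
x,y,z,w=map(float,sys.argv[1:5]);t=np.radians(w);c,sn=np.cos(t),np.sin(t)
G=np.array([[c,sn,0],[sn,-c,0],[0,0,-1]])
rv=np.degrees(R.from_matrix(M.T@G).as_rotvec())
d=np.array([x,y,z])-p
print("now",p.round(4),"yaw",np.degrees(np.arctan2(M[1,0],M[0,0])).round(2),"j7",s["joint_pos"][6].round(2),"gap",s["finger_gap"].round(4),"F",s["ft_force"].round(1),"t",s["clock"])
print("rotvec",rv.round(2),"shift in current tool cm",(M.T@d*100).round(2)," in target tool cm",(G.T@d*100).round(2))
E
python3 go.py .636 -.128 .2 -68
python3 - <<'E'
from h import *
z=np.load("scene0.npz");C=cloud("scene",z["p"],z["d"])
for n,(u0,u1,v0,v1) in dict(owl=(395,440,170,228),bowl=(80,135,235,275),bigcup=(255,300,262,315)).items():
    X=C[v0:v1,u0:u1].reshape(-1,3);X=X[(X[:,2]>.025)&(X[:,2]<.2)];print(n,X.min(0).round(3),X.max(0).round(3),np.median(X,0).round(3))
E
```

```text
owl [0.59  0.314 0.025] [0.655 0.397 0.127] [0.635 0.348 0.074]
bowl [ 0.578 -0.431  0.025] [ 0.734 -0.31   0.089] [ 0.612 -0.374  0.038]
bigcup [ 0.772 -0.065  0.025] [0.883 0.017 0.086] [ 0.824 -0.025  0.062]Traceback (most recent call last):
  File "go.py", line 10, in <module>
    print("now",p.round(4),"yaw",np.degrees(np.arctan2(M[1,0],M[0,0])).round(2),"j7",s["joint_pos"][6].round(2),"gap",s["finger_gap"].round(4),"F",s["ft_force"].round(1),"t",s["clock"])
                                                                                                                      ^^^^^^^^^^^^^^^^^^^^^
AttributeError: 'float' object has no attribute 'round'
```

```bash
sed -i 's/s\["finger_gap"\].round(4)/round(s["finger_gap"],4)/; s/s\["joint_pos"\]\[6\].round(2)/round(float(s["joint_pos"][6]),2)/;s/np.degrees(np.arctan2(M\[1,0\],M\[0,0\])).round(2)/round(float(np.degrees(np.arctan2(M[1,0],M[0,0]))),2)/' go.py; python3 go.py .636 -.128 .2 -68
```

```text
now [ 0.2103 -0.6145  0.2379] yaw -71.1 j7 -0.07 gap 0.088 F [-0.3 -0.2 -0.3] t 0.1
rotvec [ 0.    0.09 -3.1 ] shift in current tool cm [-32.23 -56.03   3.84]  in target tool cm [-29.16 -57.69   3.79]
```

Request:
send_rows(increments="0 0 0 -0.9 -1.5 0.1 1; 0 0 0 -1.8 -3.1 0.2 1; 0 0 0 -1.8 -3.1 0.2 1; 0 0 0 -1.8 -3.1 0.2 1; 0 0 0 -1.8 -3.1 0.2 1; 0 0 0 -1.8 -3.1 0.2 1; 0 0 0 -1.8 -3.1 0.2 1; 0 0 0 -1.8 -3.1 0.2 1; 0 0 0 -1.8 -3.1 0.2 1; 0 0 0 -1.8 -3.1 0.2 1")

```text
clock: 0.93
ee_pos: [0.4339, -0.3564, 0.2194]
orientation: [[0.324, -0.946, -0.0], [-0.946, -0.324, 0.0], [-0.0, 0.0, -1.0]]
ft_force: [0.5, -1.2, -0.7]
finger_gap: 0.0878
```

Request:
send_rows(increments="0 0 0 -1.8 -3.1 0.2 1; 0 0 0 -1.8 -3.1 0.2 1; 0 0 0 -1.8 -3.1 0.2 1; 0 0 0 -1.8 -3.1 0.2 1; 0 0 0 -1.8 -3.1 0.2 1; 0 0 0 -1.8 -3.1 0.2 1; 0 0 0 -1.8 -3.1 0.2 1; 0 0 -3 -0.9 -1.6 0.2 1; 0 0 0 0 0 0 1; 0 0 0 0 0 0 1")

```text
clock: 1.77
ee_pos: [0.6097, -0.1545, 0.203]
orientation: [[0.376, -0.927, -0.001], [-0.927, -0.376, -0.0], [-0.001, 0.001, -1.0]]
ft_force: [0.1, -0.6, 0.9]
finger_gap: 0.0879
```

```bash
cat > w.py <<'E'
import sys
from h import *
n=sys.argv[1]
i=camera_info("wrist");s=state();p,d=capture("wrist");cv2.imwrite(f"pics/{n}.png",p[:,:,::-1])
np.savez(n+".npz",p=p,d=d,T=i["camera_from_world"],K=i["camera_matrix"],k=i["k1"])
E
python3 go.py .636 -.128 .2 -68; python3 w.py w1
```

```text
now [ 0.6097 -0.1545  0.203 ] yaw -67.92 j7 -1.09 gap 0.0879 F [ 0.1 -0.6  0.9] t 1.7667
rotvec [0.08 0.03 0.08] shift in current tool cm [-1.47 -3.44  0.3 ]  in target tool cm [-1.47 -3.43  0.3 ]
```

View pics/w1.png

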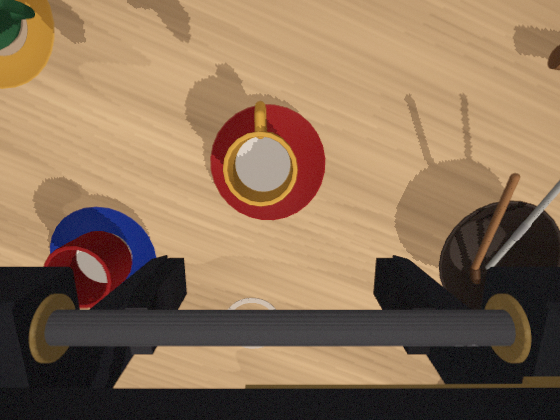

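The wrist view shows the yellow cup's rim at (262,168) on the red saucer at (268,162), with the handle pointing up in the picture and so square to the jaws. I'll refine both by casting rays.

```bash
cat > wm.py <<'E'
import sys
from h import *
def ray(uv,z,plane):
    K,T,k=z["K"],z["T"],float(z["k"])
    n=cv2.undistortPoints(np.asarray(uv,float).reshape(-1,1,2),K,np.array([k,0,0,0.]))[:,0]
    D=np.c_[n,np.ones(len(n))]@T[:3,:3];o=-T[:3,:3].T@T[:3,3]
    return (o+D*((plane-o[2])/D[:,2])[:,None])[:,:2]
def msk(p,c):
    h=cv2.cvtColor(p,cv2.COLOR_RGB2HSV).astype(int);H,S,V=h[...,0],h[...,1],h[...,2];g=(S>120)&(V>40)
    return dict(red=g&((H<6)|(H>172)),yellow=g&(H>=18)&(H<32)&(S>190),green=(S>90)&(V>25)&(H>45)&(H<95),blue=g&(H>105)&(H<130))[c]
def circ(z,c,near,plane,r,tol=.012):
    """edge points of the colour mask cast on a plane; outermost point by direction, robust circle fit"""
    m=msk(z["p"],c).astype(np.uint8);m=cv2.morphologyEx(m,cv2.MORPH_OPEN,np.ones((3,3)))
    cs,_=cv2.findContours(m,cv2.RETR_LIST,cv2.CHAIN_APPROX_NONE)
    E=ray(np.concatenate(cs)[:,0],z,plane);q=np.array(near,float)
    for it in range(8):
        v=E-q;rr=np.hypot(*v.T);t=tol if it>2 else 2*tol
        a=(np.degrees(np.arctan2(v[:,1],v[:,0]))//4).astype(int)
        k=(abs(rr-r)<t)
        O=np.array([E[k&(a==j)][np.argmax(rr[k&(a==j)])] for j in np.unique(a[k])])
        s=least_squares(lambda x:np.hypot(*(O-x).T)-r,q,loss='cauchy',f_scale=.0008);q=s.x
    s=least_squares(lambda x:np.hypot(*(O-x[:2]).T)-x[2],[*q,r],loss='cauchy',f_scale=.0008)
    return q,s.x,len(O),np.median(abs(np.hypot(*(O-q).T)-r)),E
if __name__=="__main__":
    f,cup,cx,cy,zc,sau,sx,sy=sys.argv[1:9]
    z=np.load(f+".npz")
    if cup!="-":
        q,s,n,e,E=circ(z,cup,(float(cx),float(cy)),float(zc),.031,.006);print("cup",q.round(4),"free",s.round(4),n,e.round(4))
        Eh=ray(np.argwhere(msk(z["p"],cup))[:,::-1],z,float(zc)-.02);v=Eh-q;r=np.hypot(*v.T);k=(r>.042)&(r<.054)
        vv=v[k].mean(0);print("handle",np.degrees(np.arctan2(vv[1],vv[0])).round(1),k.sum())
    if sau!="-":
        q,s,n,e,E=circ(z,sau,(float(sx),float(sy)),.013,.057,.006);print("saucer",q.round(4),"free",s.round(4),n,e.round(4))
E
python3 wm.py w1 yellow .635 -.127 .068 red .636 -.135; python3 wm.py w1 red .482 -.009 .068 blue .478 -.01
```

```text
cup [ 0.4781 -0.0062] free [ 0.4792 -0.0076  0.0295] 60 0.0009
handle -33.4 275
saucer [ 0.4748 -0.0064] free [ 0.4764 -0.0058  0.0556] 43 0.0003Traceback (most recent call last):
  File "wm.py", line 28, in <module>
    q,s,n,e,E=circ(z,cup,(float(cx),float(cy)),float(zc),.031,.006);print("cup",q.round(4),"free",s.round(4),n,e.round(4))
              ~~~~^^^^^^^^^^^^^^^^^^^^^^^^^^^^^^^^^^^^^^^^^^^^^^^^^
  File "wm.py", line 15, in circ
    E=ray(np.concatenate(cs)[:,0],z,plane);q=np.array(near,float)
          ~~~~~~~~~~~~~~^^^^
ValueError: need at least one array to concatenate
```

```bash
python3 - <<'E'
from h import *
z=np.load("w1.npz");h=cv2.cvtColor(z["p"],cv2.COLOR_RGB2HSV)
for u,v in [(260,115),(228,165),(262,203),(295,165),(20,70),(240,200)]: print(h[v,u])
E
sed -i 's/(H>=18)&(H<32)&(S>190)/(H>=17)\&(H<32)\&(S>165)/' wm.py
python3 wm.py w1 yellow .635 -.127 .068 red .636 -.135
```

```text
[ 19 173 214]
[ 18 183 162]
[ 19 172 211]
[ 19 173 214]
[ 18 180 187]
[  8 185 170]
cup [ 0.6338 -0.1268] free [ 0.6336 -0.1268  0.0303] 90 0.0007
handle 22.4 151
saucer [ 0.6344 -0.1313] free [ 0.6338 -0.1317  0.056 ] 88 0.0011
```

```bash
python3 go.py .634 -.127 .1 -68
```

```text
now [ 0.609  -0.1563  0.2032] yaw -68.11 j7 -1.09 gap 0.0882 F [ 0.1 -1.  -0.3] t 1.8167
rotvec [ 0.11 -0.02 -0.11] shift in current tool cm [-1.79 -3.43 10.31]  in target tool cm [-1.78 -3.41 10.32]
```

Request:
send_rows(increments="0 0 0 -0.4 -0.8 2 1; 0 0 0 -0.4 -0.9 2.5 1; 0 0 0 -0.4 -0.9 2.5 1; 0 0 0 -0.4 -0.7 2.3 1; 0 0 0 0 0 1 1; 0 0 0 0 0 0 1; 0 0 0 0 0 0 1")

```text
clock: 2.4
ee_pos: [0.6338, -0.1298, 0.1011]
orientation: [[0.371, -0.929, -0.001], [-0.929, -0.371, -0.001], [0.001, 0.001, -1.0]]
ft_force: [0.2, 0.4, 0.3]
finger_gap: 0.0879
```

```bash
python3 go.py .634 -.127 .028 -68; python3 w.py w2;python3 go.py .634 -.127 .028 -68;python3 wm.py w2 yellow .635 -.127 .068 red .636 -.132
```

```text
now [ 0.6338 -0.1298  0.1011] yaw -68.22 j7 -1.16 gap 0.0879 F [0.2 0.4 0.3] t 2.4
rotvec [ 0.07 -0.04 -0.22] shift in current tool cm [-0.26 -0.13  7.31]  in target tool cm [-0.26 -0.12  7.31]
now [ 0.6347 -0.1297  0.102 ] yaw -68.21 j7 -1.16 gap 0.088 F [ 0.2 -0.6  0.7] t 2.45
rotvec [-0.03 -0.09 -0.21] shift in current tool cm [-0.29 -0.03  7.4 ]  in target tool cm [-0.28 -0.04  7.4 ]
cup [ 0.6342 -0.1265] free [ 0.6337 -0.1265  0.0304] 90 0.0009
handle 22.3 293
saucer [ 0.6329 -0.1318] free [ 0.6335 -0.1318  0.0563] 72 0.0005
```

View pics/w2.png

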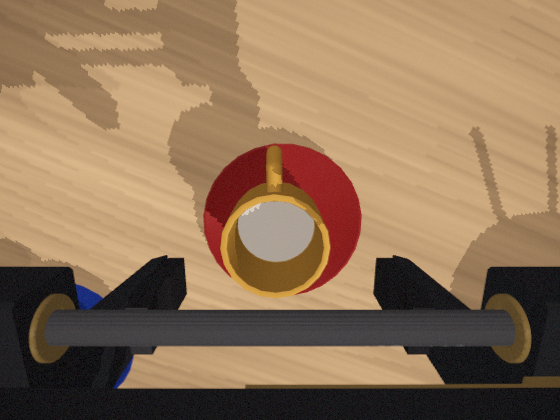

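The view confirms the cup centred between the fingers, with its rim at (275,245). Descend and close.

Request:
send_rows(increments="0 0 0 -0.2 -0.1 1 1; 0 0 0 0 0 2 1; 0 0 0 0 0 2 1; 0 0 0 0 0 1.3 1; 0 0 0 0 0 1 1; 0 0 0 0 0 0 1; 0 0 0 0 0 0 1")

```text
clock: 3.03
ee_pos: [0.6349, -0.1255, 0.0278]
orientation: [[0.373, -0.928, 0.0], [-0.928, -0.373, -0.0], [0.0, 0.0, -1.0]]
ft_force: [-0.3, -0.1, 0.1]
finger_gap: 0.0881
```

Request:
send_rows(increments="0 0 0 0 0 0 0.5; 0 0 0 0 0 0 0.35; 0 0 0 0 0 0 0.2; 0 0 0 0 0 0 -1; 0 0 0 0 0 0 -1; 0 0 0 0 0 0 -1; 0 0 0 0 0 0 -1; 0 0 0 0 0 0 -1")

```text
clock: 3.7
ee_pos: [0.6352, -0.1256, 0.0282]
orientation: [[0.373, -0.928, 0.001], [-0.928, -0.373, -0.0], [0.0, -0.001, -1.0]]
ft_force: [-0.5, -0.9, 5.7]
finger_gap: 0.0603
```

```bash
python3 go.py .634 -.127 .028 -68; python3 w.py w3
```

```text
now [ 0.6352 -0.1256  0.0282] yaw -68.11 j7 -1.18 gap 0.0603 F [-0.5 -0.9  5.7] t 3.7
rotvec [-0.03 -0.03 -0.11] shift in current tool cm [0.09 0.16 0.02]  in target tool cm [0.09 0.16 0.02]
```

Request:
send_rows(increments="0 0 0 0 0 0 -1; 0 0 0 0 0 -0.3 -1; 0 0 0 0 0 -0.7 -1; 0 0 0 0 0 -1.5 -1; 0 0 0 0 0 -2 -1; 0 0 0 0 0 -2 -1; 0 0 0 0 0 -2 -1; 0 0 0 0 0 -1.5 -1; 0 0 0 0 0 0 -1; 0 0 0 0 0 0 -1")

```text
clock: 4.58
ee_pos: [0.6354, -0.1254, 0.129]
orientation: [[0.373, -0.928, 0.002], [-0.928, -0.373, -0.0], [0.001, -0.002, -1.0]]
ft_force: [-0.5, 0.3, -2.2]
finger_gap: 0.0603
```

```bash
python3 go.py .60 .02 .128 -68; python3 w.py w4; python3 wm.py w4 - 0 0 0 red .636 -.132
```

```text
now [ 0.6354 -0.1254  0.129 ] yaw -68.1 j7 -1.16 gap 0.0603 F [-0.5  0.3 -2.2] t 4.5833
rotvec [-0.1  -0.06 -0.1 ] shift in current tool cm [-14.82  -2.14   0.09]  in target tool cm [-14.81  -2.17   0.1 ]
saucer [ 0.6327 -0.1319] free [ 0.6335 -0.1318  0.0563] 58 0.0003
```

View pics/w4.png

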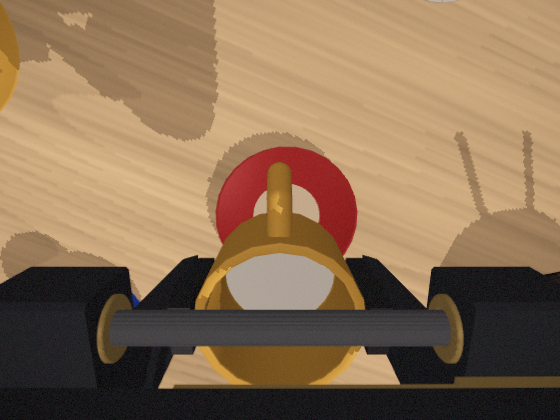

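Request:
send_rows(increments="0 0 0 -1 -0.15 0 -1; 0 0 0 -2 -0.3 0 -1; 0 0 0 -2.5 -0.4 0 -1; 0 0 0 -2.5 -0.4 0 -1; 0 0 0 -2.5 -0.4 0 -1; 0 0 0 -2.3 -0.3 1 -1; 0 0 0 -1.3 -0.2 2 -1; 0 0 0 -0.7 0 2 -1; 0 0 0 0 0 2 -1; 0 0 0 0 0 1 -1")

```text
clock: 5.47
ee_pos: [0.5967, 0.0216, 0.0444]
orientation: [[0.375, -0.927, -0.005], [-0.927, -0.375, 0.0], [-0.002, 0.005, -1.0]]
ft_force: [-0.2, -0.9, -2.3]
finger_gap: 0.0603
```

Request:
send_rows(increments="0 0 0 0 0 1 -1; 0 0 0 0 0 0.7 -1; 0 0 0 0 0 0.5 -1; 0 0 0 0 0 0.2 -1; 0 0 0 0 0 0.1 -1; 0 0 0 0 0 0 -1; 0 0 0 0 0 0 -1")

```text
clock: 6.05
ee_pos: [0.6001, 0.0199, 0.0233]
orientation: [[0.373, -0.928, 0.001], [-0.928, -0.373, 0.0], [0.0, -0.001, -1.0]]
ft_force: [0.3, 0.1, -1.7]
finger_gap: 0.06
```

```bash
python3 go.py .60 .02 .0222 -68
```

```text
now [0.6001 0.0199 0.0233] yaw -68.12 j7 -1.43 gap 0.06 F [ 0.3  0.1 -1.7] t 6.05
rotvec [-0.06 -0.02 -0.12] shift in current tool cm [-0.01  0.    0.11]  in target tool cm [-0.01  0.    0.11]
```

Request:
send_rows(increments="0 0 0 0 0 0.05 -1; 0 0 0 0 0 0.05 -1; 0 0 0 0 0 0 -1; 0 0 0 0 0 0 -1")

```text
clock: 6.38
ee_pos: [0.6, 0.0199, 0.0222]
orientation: [[0.373, -0.928, 0.001], [-0.928, -0.373, -0.0], [0.0, -0.001, -1.0]]
ft_force: [-0.7, 0.1, 4.2]
finger_gap: 0.06
```

Request:
send_rows(increments="0 0 0 0 0 0 0.4; 0 0 0 0 0 0 0.45; 0 0 0 0 0 0 0.6; 0 0 0 0 0 0 1; 0 0 0 0 0 0 1; 0 0 0 0 0 0 1; 0 0 0 0 0 -0.5 1; 0 0 0 0 0 -1 1; 0 0 0 0 0 -2 1; 0 0 0 0 0 -2 1")

```text
clock: 7.22
ee_pos: [0.5992, 0.02, 0.0776]
orientation: [[0.373, -0.928, -0.001], [-0.928, -0.373, -0.0], [-0.0, 0.001, -1.0]]
ft_force: [0.9, -0.3, -0.1]
finger_gap: 0.0881
```

Request:
send_rows(increments="0 0 0 0 0 -3 1; 0 0 0 0 0 -3 1; 0 0 0 0 0 -3 1; 0 0 0 0 0 -1 1; 0 0 0 0 0 0 1; 0 0 0 0 0 0 1")

```text
clock: 7.72
ee_pos: [0.5995, 0.0199, 0.1769]
orientation: [[0.373, -0.928, 0.001], [-0.928, -0.373, -0.0], [0.0, -0.001, -1.0]]
ft_force: [-0.5, -0.9, -0.3]
finger_gap: 0.0881
```

```bash
python3 w.py w5; python3 wm.py w5 yellow .6 .02 .062 - 0 0;python3 go.py .478 -.007 .178 -58
```

```text
cup [0.5993 0.02  ] free [0.5985 0.0197 0.0303] 90 0.001
handle 21.8 137
now [0.5987 0.0198 0.1758] yaw -68.1 j7 -1.39 gap 0.088 F [-0.   0.2  0.2] t 7.7667
rotvec [  0.09   0.03 -10.1 ] shift in current tool cm [-2.02 12.2  -0.2 ]  in target tool cm [-4.12 11.66 -0.22]
```

View pics/w5.png

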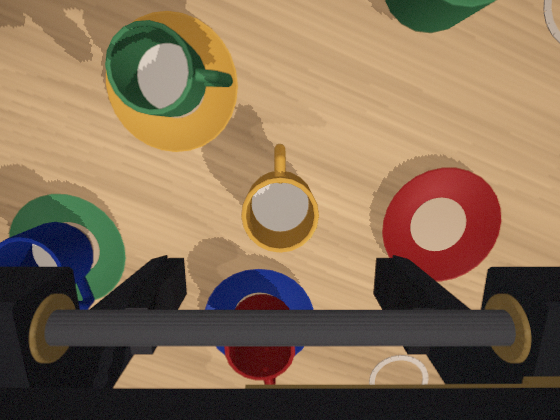

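```bash
python3 wm.py w5 green .665 .1435 .068 red .633 -.132; python3 wm.py w5 red .48 -.008 .068 yellow .66 .1425;  python3 wm.py w5 - 0 0 0 green .477 .192
python3 go.py .48 -.008 .11 -58
python3 - <<'E'
from wm import *
z=np.load("w5.npz");p=z["p"];h=cv2.cvtColor(p,cv2.COLOR_RGB2HSV)
print(h[224,438],h[300,390])
m=((h[...,1]<110)&(h[...,2]>120)).astype(np.uint8);n,l,s,c=cv2.connectedComponentsWithStats(m)
k=l[224,438];print(s[k],ray([c[k]],z,.006))
E
```

```text
cup [0.6638 0.1429] free [0.6638 0.1438 0.0303] 90 0.0007
handle -73.1 208
saucer [ 0.6329 -0.1324] free [ 0.6336 -0.1325  0.0562] 78 0.0006
cup [ 0.4819 -0.0084] free [ 0.4807 -0.0088  0.03  ] 49 0.0004
handle -160.4 336
saucer [0.6594 0.1453] free [0.6596 0.1442 0.0559] 75 0.0008
saucer [0.475  0.1942] free [0.4767 0.1937 0.0555] 60 0.0007
now [0.5987 0.0198 0.1758] yaw -68.1 j7 -1.39 gap 0.088 F [-0.   0.2  0.2] t 7.7667
rotvec [  0.09   0.03 -10.1 ] shift in current tool cm [-1.85 12.04  6.6 ]  in target tool cm [-3.93 11.54  6.58]
[ 15  71 200] [150  20  25]
[ 410  198   56   53 2314] [[ 0.6343765 -0.1321738]]
```

Request:
send_rows(increments="0 0 0 -0.2 1.2 0 1; 0 0 0 -0.4 2.5 0 1; 0 0 0 -0.4 2.8 0.6 1; 0 0 0 -0.4 2.8 1.5 1; 0 0 0 -0.4 2.2 2 1; 0 0 -5 0 0.5 1.5 1; 0 0 -5 0 0 1 1; 0 0 0 0 0 0 1; 0 0 0 0 0 0 1")

```text
clock: 8.52
ee_pos: [0.4803, -0.0081, 0.1094]
orientation: [[0.526, -0.85, -0.003], [-0.85, -0.526, 0.0], [-0.002, 0.003, -1.0]]
ft_force: [0.3, 0.4, 0.4]
finger_gap: 0.0882
```

```bash
python3 w.py w6; python3 wm.py w6 red .48 -.008 .068 blue .477 -.007;python3 go.py .481 -.008 .028 -58
```

```text
cup [ 0.4815 -0.0083] free [ 0.4811 -0.0085  0.0306] 88 0.0006
handle -147.9 206
saucer [ 0.476  -0.0075] free [ 0.4767 -0.0069  0.0561] 75 0.0006
now [ 0.4812 -0.008   0.1102] yaw -58.25 j7 -1.24 gap 0.0881 F [ 0.5 -0.2  0.5] t 8.5667
rotvec [ 0.06  0.06 -0.25] shift in current tool cm [-0.    0.01  8.22]  in target tool cm [-0.01  0.02  8.22]
```

View pics/w6.png

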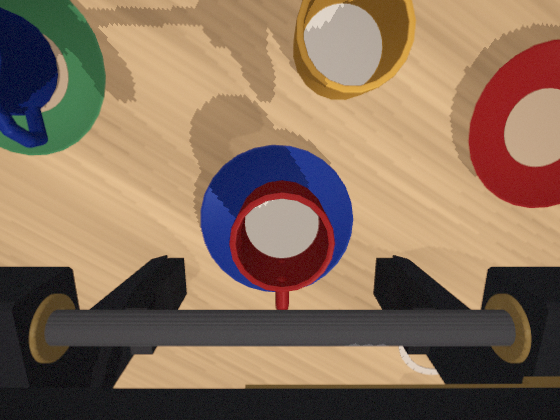

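The red cup's rim at (282,243) is centred between the fingers and its handle points straight down the picture. Descend and grip.

Request:
send_rows(increments="0 0 0 0 0 1.2 1; 0 0 0 0 0 2 1; 0 0 0 0 0 2 1; 0 0 0 0 0 2 1; 0 0 0 0 0 1 1; 0 0 0 0 0 0 1; 0 0 0 0 0 0 0.5; 0 0 0 0 0 0 0.35; 0 0 0 0 0 0 0.2; 0 0 0 0 0 0 -1")

```text
clock: 9.4
ee_pos: [0.4823, -0.0081, 0.0296]
orientation: [[0.528, -0.849, 0.002], [-0.849, -0.528, 0.0], [0.001, -0.001, -1.0]]
ft_force: [-0.1, 0.1, -1.0]
finger_gap: 0.0633
```

Request:
send_rows(increments="0 0 0 0 0 0 -1; 0 0 0 0 0 0 -1; 0 0 0 0 0 0 -1; 0 0 0 0 0 0 -1")

```text
clock: 9.73
ee_pos: [0.4821, -0.0081, 0.0295]
orientation: [[0.528, -0.849, 0.001], [-0.849, -0.528, -0.0], [0.001, -0.001, -1.0]]
ft_force: [-1.0, 0.1, 7.2]
finger_gap: 0.06
```

```bash
python3 go.py .481 -.008 .028 -58
```

```text
now [ 0.4821 -0.0081  0.0295] yaw -58.11 j7 -1.29 gap 0.06 F [-1.   0.1  7.2] t 9.7333
rotvec [-0.06 -0.04 -0.11] shift in current tool cm [-0.07  0.09  0.15]  in target tool cm [-0.07  0.09  0.15]
```

Request:
send_rows(increments="0 0 0 0 0 -0.3 -1; 0 0 0 0 0 -0.7 -1; 0 0 0 0 0 -1.5 -1; 0 0 0 0 0 -2 -1; 0 0 0 0 0 -2 -1; 0 0 0 0 0 -2 -1; 0 0 0 0 0 -1.5 -1; 0 0 0 0 0 0 -1; 0 0 0 0 0 0 -1")

```text
clock: 10.48
ee_pos: [0.4819, -0.0082, 0.1293]
orientation: [[0.528, -0.849, 0.002], [-0.849, -0.528, -0.0], [0.001, -0.001, -1.0]]
ft_force: [0.1, -0.4, -1.8]
finger_gap: 0.06
```

```bash
python3 go.py .6347 -.1315 .0295 -58;python3 w.py w7; python3 wm.py w7 - 0 0 0 blue .477 -.007
```

```text
now [ 0.4819 -0.0082  0.1293] yaw -58.12 j7 -1.23 gap 0.06 F [ 0.1 -0.4 -1.8] t 10.4833
rotvec [-0.08 -0.05 -0.12] shift in current tool cm [18.53 -6.45 10.  ]  in target tool cm [18.55 -6.43  9.98]
saucer [ 0.4758 -0.0074] free [ 0.4769 -0.0068  0.0559] 58 0.0004
```

View pics/w7.png

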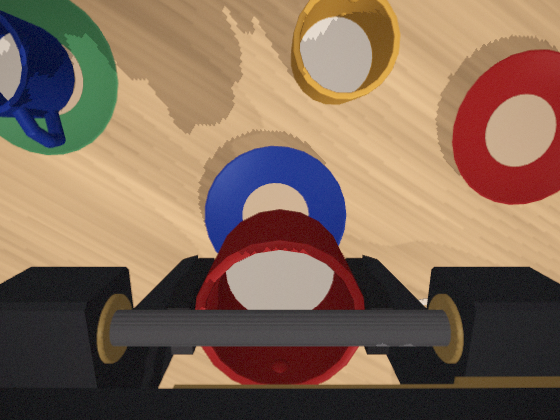

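The red cup is lifted and the blue saucer at (276,215) hasn't moved. I'll carry it to the red saucer.

Request:
send_rows(increments="0 0 0 1.2 -0.4 0 -1; 0 0 0 2.3 -0.8 0 -1; 0 0 0 2.8 -1 0 -1; 0 0 0 2.8 -1 0 -1; 0 0 0 2.8 -1 0 -1; 0 0 0 2.8 -1 0 -1; 0 0 0 2.2 -0.8 0 -1; 0 0 0 1.2 -0.4 0 -1; 0 0 0 0.4 0 1 -1; 0 0 0 0 0 2 -1")

```text
clock: 11.37
ee_pos: [0.6353, -0.1334, 0.0985]
orientation: [[0.527, -0.85, 0.003], [-0.85, -0.527, -0.001], [0.002, -0.002, -1.0]]
ft_force: [0.1, 0.3, -0.4]
finger_gap: 0.06
```

Request:
send_rows(increments="0 0 0 0 0 2 -1; 0 0 0 0 0 2 -1; 0 0 0 0 0 1.3 -1; 0 0 0 0 0 0.8 -1; 0 0 0 0 0 0.4 -1; 0 0 0 0 0 0 -1; 0 0 0 0 0 0 -1; 0 0 0 0 0 0 -1")

```text
clock: 12.03
ee_pos: [0.6344, -0.1315, 0.0347]
orientation: [[0.528, -0.849, 0.002], [-0.849, -0.528, -0.0], [0.001, -0.001, -1.0]]
ft_force: [0.3, -0.1, -1.3]
finger_gap: 0.0599
```

```bash
python3 go.py .6347 -.1315 .0295 -58
```

```text
now [ 0.6344 -0.1315  0.0347] yaw -58.1 j7 -1.02 gap 0.0599 F [ 0.3 -0.1 -1.3] t 12.0333
rotvec [-0.08 -0.07 -0.1 ] shift in current tool cm [ 0.02 -0.02  0.52]  in target tool cm [ 0.02 -0.02  0.52]
```

Request:
send_rows(increments="0 0 0 0 0 0.2 -1; 0 0 0 0 0 0.15 -1; 0 0 0 0 0 0.07 -1; 0 0 0 0 0 0.05 -1; 0 0 0 0 0 0 -1; 0 0 0 0 0 0 -1")

```text
clock: 12.53
ee_pos: [0.6337, -0.1314, 0.0296]
orientation: [[0.528, -0.849, 0.0], [-0.849, -0.528, -0.0], [0.0, -0.0, -1.0]]
ft_force: [-3.0, 1.0, 6.2]
finger_gap: 0.06
```

Contact at 6 N, so release slowly and retreat.

Request:
send_rows(increments="0 0 0 0 0 0 0.4; 0 0 0 0 0 0 0.45; 0 0 0 0 0 0 0.6; 0 0 0 0 0 0 1; 0 0 0 0 0 0 1; 0 0 0 0 0 0 1; 0 0 0 0 0 -0.5 1; 0 0 0 0 0 -1 1; 0 0 0 0 0 -2 1; 0 0 0 0 0 -3 1")

```text
clock: 13.37
ee_pos: [0.6319, -0.1311, 0.0933]
orientation: [[0.529, -0.849, -0.004], [-0.849, -0.529, 0.001], [-0.003, 0.003, -1.0]]
ft_force: [-0.4, 0.4, 0.8]
finger_gap: 0.0878
```

Request:
send_rows(increments="0 0 0 0 0 -3 1; 0 0 0 0 0 -3 1; 0 0 0 0 0 -2 1; 0 0 0 0 0 -1 1; 0 0 0 0 0 0 1; 0 0 0 0 0 0 1")

```text
clock: 13.87
ee_pos: [0.6334, -0.1314, 0.1839]
orientation: [[0.528, -0.849, 0.0], [-0.849, -0.528, -0.0], [0.0, 0.0, -1.0]]
ft_force: [0.2, -0.1, 0.0]
finger_gap: 0.0885
```

```bash
python3 w.py w8; sed -n 1,3p wm.py >/dev/null
cat > fin.py <<'E'
# same-colour cup on saucer: rim at z .068 and saucer edge at .013
import sys
from wm import *
f,c,x,y=sys.argv[1:5];z=np.load(f+".npz");n=(float(x),float(y))
a=circ(z,c,n,.068,.031,.006);b=circ(z,c,n,.013,.057,.006)
print("cup",a[0].round(4),a[1].round(4),a[2],"saucer",b[0].round(4),b[1].round(4),b[2],"off mm",((a[0]-b[0])*1000).round(1))
E
python3 fin.py w8 red .634 -.132; python3 go.py .479 .194 .178 -31
```

```text
cup [ 0.6286 -0.1336] [ 0.6286 -0.1336  0.031 ] 66 saucer [ 0.6332 -0.132 ] [ 0.6338 -0.1318  0.0561] 90 off mm [-4.6 -1.6]
now [ 0.6327 -0.1313  0.1828] yaw -58.1 j7 -0.98 gap 0.0882 F [-0.8 -0.8 -0.2] t 13.9167
rotvec [  0.07   0.09 -27.1 ] shift in current tool cm [-35.74  -4.14   0.52]  in target tool cm [-29.93 -19.96   0.48]
```

View pics/w8.png

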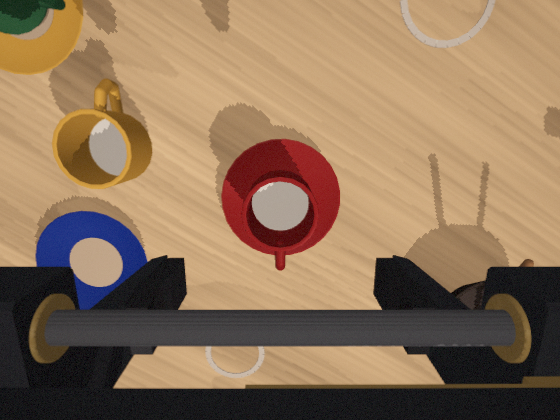

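```bash
cat > fin.py <<'E'
# cup by depth: points near rim height, circle fit; saucer by colour edge
import sys
from wm import *
f,c,x,y=sys.argv[1:5];zr=float(sys.argv[5]) if len(sys.argv)>5 else .068
z=np.load(f+".npz");n=np.array((float(x),float(y)))
C=cloud("wrist",z["p"],z["d"],dict(camera_matrix=z["K"],camera_from_world=z["T"],k1=float(z["k"])))
X=C.reshape(-1,3)[z["d"].ravel()>0];X=X[np.hypot(*(X[:,:2]-n).T)<.045]
R=X[abs(X[:,2]-zr)<.004];q,e=fitc(R[:,:2],.029);print("rim",q.round(4),e.round(4),len(R),"free",fitc(R[:,:2])[0].round(4),"ztop",np.percentile(X[:,2],98).round(4))
# rim tilt
if len(R)>30:
    A=np.c_[R[:,:2]-q,np.ones(len(R))];co=np.linalg.lstsq(A,R[:,2],rcond=None)[0];print("tilt deg",np.degrees(co[:2]).round(1))
if c!="-":
    b=circ(z,c,n,.013,.057,.006);print("saucer",b[0].round(4),b[1].round(4),b[2],"off mm",((q-b[0])*1000).round(1))
E
python3 fin.py w8 red .634 -.132; python3 fin.py w6 blue .481 -.008;python3 fin.py w2 red .634 -.127
```

```text
rim [ 0.6327 -0.1315] 0.0011 1245 free [ 0.6327 -0.1315  0.0286] ztop 0.2883
tilt deg [0.4 0.1]
saucer [ 0.6332 -0.132 ] [ 0.6338 -0.1318  0.0561] 90 off mm [-0.5  0.6]
rim [ 0.4813 -0.0082] 0.0011 2359 free [ 0.4813 -0.0082  0.0285] ztop 0.2137
tilt deg [0.4 0.2]
saucer [ 0.476  -0.0075] [ 0.4767 -0.0069  0.0561] 75 off mm [ 5.3 -0.7]
rim [ 0.634  -0.1266] 0.0011 2579 free [ 0.634  -0.1266  0.0285] ztop 0.2053
tilt deg [0.5 0.1]
saucer [ 0.6329 -0.1318] [ 0.6335 -0.1318  0.0563] 72 off mm [1.1 5.2]
```

The red cup is within 1 mm of its saucer's centre, upright. Next is the blue cup.

Request:
send_rows(increments="0 0 0 -1.2 -0.1 0 1; 0 0 0 -2.5 -0.3 0 1; 0 0 0 -3.5 -0.4 0 1; 0 0 0 -3.5 -0.4 0 1; 0 0 0 -3.5 -0.4 0 1; 0 0 0 -3.5 -0.4 0 1; 0 0 0 -3.5 -0.4 0 1; 0 0 0 -3.5 -0.4 0 1; 0 0 0 -3.5 -0.4 0 1; 0 0 0 -3.5 -0.4 0 1")

```text
clock: 14.75
ee_pos: [0.494, 0.1584, 0.1827]
orientation: [[0.529, -0.849, -0.003], [-0.849, -0.529, -0.001], [-0.001, 0.003, -1.0]]
ft_force: [0.1, 1.1, -0.3]
finger_gap: 0.0882
```

Request:
send_rows(increments="0 0 0 -2.5 -0.3 0 1; 0 0 -6 -1 -0.2 0 1; 0 0 -7 0 0 1.5 1; 0 0 -7 0 0 2 1; 0 0 -7 0 0 2 1; 0 0 0 0 0 1.5 1; 0 0 0 0 0 0 1; 0 0 0 0 0 0 1; 0 0 0 0 0 0 1")

```text
clock: 15.5
ee_pos: [0.4821, 0.1896, 0.1142]
orientation: [[0.856, -0.517, -0.0], [-0.517, -0.856, 0.0], [-0.0, 0.0, -1.0]]
ft_force: [0.0, -0.3, 0.9]
finger_gap: 0.0881
```

```bash
python3 w.py w9; python3 wm.py w9 blue .479 .194 .068 green .476 .193; python3 fin.py w9 - .479 .194;python3 go.py .479 .194 .029 -31
```

```text
cup [0.4783 0.195 ] free [0.4782 0.1947 0.0307] 88 0.0006
handle -121.7 190
saucer [0.4766 0.1917] free [0.4774 0.1924 0.0559] 78 0.0008
rim [0.4782 0.1949] 0.0011 2254 free [0.4782 0.1949 0.0285] ztop 0.2186
tilt deg [0.3 0.3]
now [0.4825 0.1896 0.1147] yaw -31.11 j7 -1.25 gap 0.0884 F [ 0.5 -0.2  0.1] t 15.55
rotvec [-0.04 -0.02 -0.11] shift in current tool cm [-0.53 -0.19  8.57]  in target tool cm [-0.53 -0.19  8.57]
```

View pics/w9.png

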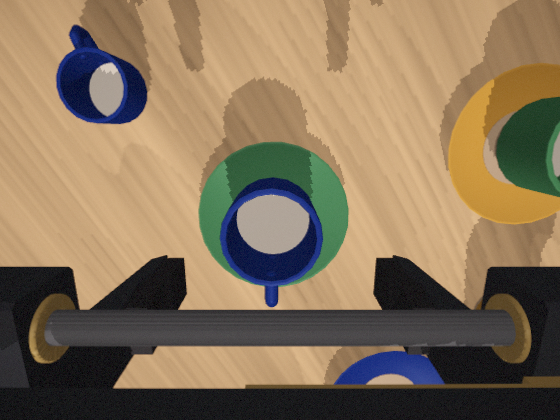

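The blue cup's rim is at (271,237) with its handle straight down the picture. Small correction, then descend and grip.

Request:
send_rows(increments="0 0 0 -0.6 -0.2 1 1; 0 0 0 0 0 2 1; 0 0 0 0 0 2 1; 0 0 0 0 0 2 1; 0 0 0 0 0 1.5 1; 0 0 0 0 0 0 1; 0 0 0 0 0 0 1; 0 0 0 0 0 0 0.5; 0 0 0 0 0 0 0.35; 0 0 0 0 0 0 0.2")

```text
clock: 16.38
ee_pos: [0.479, 0.1943, 0.03]
orientation: [[0.856, -0.517, 0.002], [-0.517, -0.856, 0.001], [0.001, -0.002, -1.0]]
ft_force: [0.0, 0.4, -0.4]
finger_gap: 0.0697
```

Request:
send_rows(increments="0 0 0 0 0 0 -1; 0 0 0 0 0 0 -1; 0 0 0 0 0 0 -1; 0 0 0 0 0 0 -1; 0 0 0 0 0 0 -1")

```text
clock: 16.8
ee_pos: [0.4788, 0.1941, 0.0296]
orientation: [[0.856, -0.517, 0.001], [-0.517, -0.856, 0.0], [0.001, -0.001, -1.0]]
ft_force: [-1.2, 0.2, 5.7]
finger_gap: 0.0601
```

```bash
python3 go.py .4782 .195 .029 -31
```

```text
now [0.4788 0.1941 0.0296] yaw -31.11 j7 -1.33 gap 0.0601 F [-1.2  0.2  5.7] t 16.8
rotvec [-0.04 -0.04 -0.11] shift in current tool cm [-0.1  -0.04  0.06]  in target tool cm [-0.1  -0.04  0.06]
```

Request:
send_rows(increments="0 0 0 0 0 -0.3 -1; 0 0 0 0 0 -0.7 -1; 0 0 0 0 0 -1.5 -1; 0 0 0 0 0 -2 -1; 0 0 0 0 0 -2 -1; 0 0 0 0 0 -2 -1; 0 0 0 0 0 -1.5 -1; 0 0 0 0 0 0 -1; 0 0 0 0 0 0 -1")

```text
clock: 17.55
ee_pos: [0.4786, 0.194, 0.1295]
orientation: [[0.856, -0.517, 0.001], [-0.517, -0.856, 0.0], [0.001, -0.001, -1.0]]
ft_force: [0.5, -0.6, -1.4]
finger_gap: 0.0602
```

```bash
python3 go.py .4763 -.0075 .0296 -31;python3 w.py w10; python3 wm.py w10 - 0 0 0 green .477 .192
```

```text
now [0.4786 0.194  0.1295] yaw -31.11 j7 -1.25 gap 0.0602 F [ 0.5 -0.6 -1.4] t 17.55
rotvec [-0.06 -0.05 -0.11] shift in current tool cm [10.2  17.38  9.98]  in target tool cm [10.18 17.39  9.99]
saucer [0.4766 0.1912] free [0.4775 0.1926 0.0558] 47 0.0004
```

View pics/w10.png

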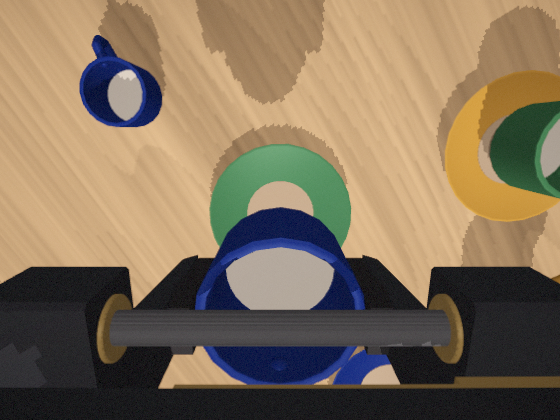

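The blue cup is held level and the green saucer (280,210) is unmoved. I'll carry it to the blue saucer.

Request:
send_rows(increments="0 0 0 0.6 1 0 -1; 0 0 0 1.2 2 0 -1; 0 0 0 1.5 2.6 0 -1; 0 0 0 1.5 2.6 0 -1; 0 0 0 1.5 2.6 0 -1; 0 0 0 1.5 2.6 0 -1; 0 0 0 1.2 2 0 -1; 0 0 0 0.8 1.3 0 -1; 0 0 0 0.4 0.7 1 -1; 0 0 0 0 0 2 -1")

```text
clock: 18.43
ee_pos: [0.4764, -0.0106, 0.0989]
orientation: [[0.854, -0.52, 0.002], [-0.52, -0.854, -0.001], [0.002, -0.0, -1.0]]
ft_force: [0.7, -0.1, -2.3]
finger_gap: 0.0601
```

Request:
send_rows(increments="0 0 0 0 0 2 -1; 0 0 0 0 0 2 -1; 0 0 0 0 0 1.3 -1; 0 0 0 0 0 0.8 -1; 0 0 0 0 0 0.4 -1; 0 0 0 0 0 0 -1; 0 0 0 0 0 0 -1; 0 0 0 0 0 0 -1")

```text
clock: 19.1
ee_pos: [0.4763, -0.0076, 0.0345]
orientation: [[0.856, -0.517, 0.001], [-0.517, -0.856, 0.0], [0.001, -0.001, -1.0]]
ft_force: [-0.1, -0.9, -1.8]
finger_gap: 0.06
```

```bash
python3 go.py .4763 -.0075 .0296 -31
```

```text
now [ 0.4763 -0.0076  0.0345] yaw -31.1 j7 -0.93 gap 0.06 F [-0.1 -0.9 -1.8] t 19.1
rotvec [-0.04 -0.05 -0.1 ] shift in current tool cm [-0.01 -0.01  0.49]  in target tool cm [-0.01 -0.01  0.49]
```

Request:
send_rows(increments="0 0 0 0 0 0.2 -1; 0 0 0 0 0 0.15 -1; 0 0 0 0 0 0.07 -1; 0 0 0 0 0 0.05 -1; 0 0 0 0 0 0 -1; 0 0 0 0 0 0 -1")

```text
clock: 19.6
ee_pos: [0.4758, -0.0078, 0.0296]
orientation: [[0.856, -0.517, 0.0], [-0.517, -0.856, -0.0], [0.0, 0.0, -1.0]]
ft_force: [-1.6, -0.4, 4.6]
finger_gap: 0.0604
```

Request:
send_rows(increments="0 0 0 0 0 0 0.4; 0 0 0 0 0 0 0.45; 0 0 0 0 0 0 0.6; 0 0 0 0 0 0 1; 0 0 0 0 0 0 1; 0 0 0 0 0 0 1; 0 0 0 0 0 -0.5 1; 0 0 0 0 0 -1 1; 0 0 0 0 0 -2 1; 0 0 0 0 0 -3 1")

```text
clock: 20.43
ee_pos: [0.4742, -0.0077, 0.0943]
orientation: [[0.856, -0.516, -0.004], [-0.516, -0.856, 0.0], [-0.003, 0.002, -1.0]]
ft_force: [1.4, -0.5, 1.1]
finger_gap: 0.0881
```

Request:
send_rows(increments="0 0 0 0 0 -3 1; 0 0 0 0 0 -3 1; 0 0 0 0 0 -2 1; 0 0 0 0 0 -1 1; 0 0 0 0 0 0 1; 0 0 0 0 0 0 1")

```text
clock: 20.93
ee_pos: [0.4756, -0.0079, 0.1843]
orientation: [[0.856, -0.517, 0.0], [-0.517, -0.856, -0.0], [0.0, 0.0, -1.0]]
ft_force: [-0.6, -0.5, 0.0]
finger_gap: 0.0881
```

```bash
python3 w.py w11; python3 fin.py w11 blue .4765 -.0075;  python3 go.py .664 .1435 .183 18
```

```text
rim [ 0.4752 -0.007 ] 0.0011 1251 free [ 0.4752 -0.007   0.0286] ztop 0.2886
tilt deg [0.3 0.3]
saucer [ 0.4766 -0.0079] [ 0.4769 -0.007   0.0558] 89 off mm [-1.4  0.9]
now [ 0.475  -0.0079  0.1834] yaw -31.11 j7 -0.79 gap 0.0882 F [ 0.6 -0.6 -1.4] t 20.9833
rotvec [ 2.000e-02  8.000e-02 -4.911e+01] shift in current tool cm [ 8.360e+00 -2.273e+01  1.000e-02]  in target tool cm [22.65 -8.56  0.04]
```

View pics/w11.png

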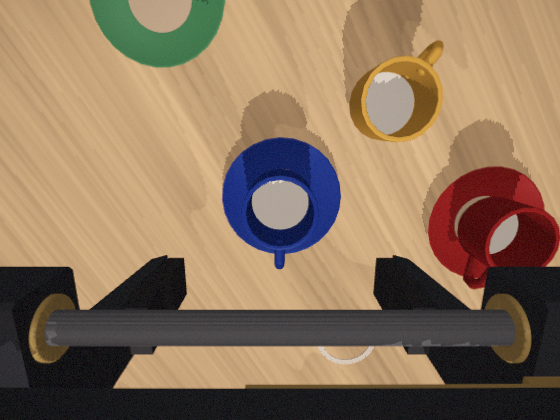

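Blue is centred to about 1.5 mm and upright. Next is the green cup.

Request:
send_rows(increments="0 0 0 0.4 -1 0 1; 0 0 0 0.9 -2.4 0 1; 0 0 0 1.2 -3.2 0 1; 0 0 0 1.2 -3.2 0 1; 0 0 0 1.2 -3.2 0 1; 0 0 0 1.2 -3.2 0 1; 0 0 0 1.2 -3.2 0 1; 0 0 0 0.8 -2.3 0 1; 0 0 -7 0.3 -1 0 1; 0 0 -7 0 0 0 1")

```text
clock: 21.82
ee_pos: [0.6657, 0.1473, 0.1819]
orientation: [[0.958, -0.286, -0.002], [-0.286, -0.958, 0.002], [-0.002, -0.001, -1.0]]
ft_force: [-0.5, 0.1, -0.6]
finger_gap: 0.0882
```

Request:
send_rows(increments="0 0 -7 0 0 0.5 1; 0 0 -7 0 0 1.5 1; 0 0 -7 0 0 2 1; 0 0 -7 0 0 2 1; 0 0 -7 0 0 1 1; 0 0 0 0 0 0 1; 0 0 0 0 0 0 1; 0 0 0 0 0 0 1")

```text
clock: 22.48
ee_pos: [0.6652, 0.144, 0.1142]
orientation: [[0.953, 0.304, -0.0], [0.304, -0.953, 0.001], [0.0, -0.001, -1.0]]
ft_force: [0.4, 0.0, -0.3]
finger_gap: 0.0881
```

```bash
python3 w.py w12; python3 wm.py w12 green .664 .1435 .068 yellow .6595 .1445; python3 fin.py w12 - .664 .1435;python3 go.py .664 .1435 .029 18
```

```text
cup [0.6634 0.1452] free [0.6636 0.1445 0.0304] 89 0.0009
handle -73.1 183
saucer [0.6603 0.1426] free [0.6597 0.1434 0.056 ] 70 0.0007
rim [0.6633 0.1448] 0.0011 2279 free [0.6633 0.1448 0.0285] ztop 0.2186
tilt deg [-0.1  0.4]
now [0.6655 0.144  0.1148] yaw 17.75 j7 -0.29 gap 0.088 F [ 0.5 -0.1  0.9] t 22.5333
rotvec [-0.01 -0.06 -0.25] shift in current tool cm [-0.17  0.    8.58]  in target tool cm [-0.16 -0.    8.58]
```

View pics/w12.png

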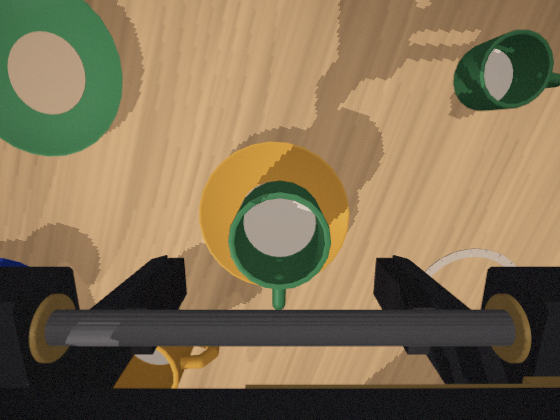

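Request:
send_rows(increments="0 0 0 -0.2 -0.1 1 1; 0 0 0 0 0 2 1; 0 0 0 0 0 2 1; 0 0 0 0 0 2 1; 0 0 0 0 0 1.5 1; 0 0 0 0 0 0 1; 0 0 0 0 0 0 1; 0 0 0 0 0 0 0.5; 0 0 0 0 0 0 0.35; 0 0 0 0 0 0 0.2")

```text
clock: 23.37
ee_pos: [0.6636, 0.1439, 0.0306]
orientation: [[0.952, 0.307, 0.002], [0.307, -0.952, 0.001], [0.002, 0.0, -1.0]]
ft_force: [0.2, 0.4, -0.2]
finger_gap: 0.0701
```

Request:
send_rows(increments="0 0 0 0 0 0 -1; 0 0 0 0 0 0 -1; 0 0 0 0 0 0 -1; 0 0 0 0 0 0 -1; 0 0 0 0 0 0 -1")

```text
clock: 23.78
ee_pos: [0.6634, 0.1438, 0.0302]
orientation: [[0.952, 0.307, 0.001], [0.307, -0.952, 0.0], [0.001, 0.0, -1.0]]
ft_force: [0.1, -0.5, 4.9]
finger_gap: 0.0601
```

```bash
python3 go.py .6634 .1449 .029 18; python3 wm.py w12 - 0 0 0 green .477 .192;python3 - <<'E'
from wm import *
z=np.load("w12.npz");h=cv2.cvtColor(z["p"],cv2.COLOR_RGB2HSV)
m=((h[...,1]<110)&(h[...,2]>120)).astype(np.uint8);n,l,s,c=cv2.connectedComponentsWithStats(m)
k=l[72,46];print(s[k],ray([c[k]],z,.006))
E
```

```text
now [0.6634 0.1438 0.0302] yaw 17.89 j7 -0.33 gap 0.0601 F [ 0.1 -0.5  4.9] t 23.7833
rotvec [ 0.01 -0.08 -0.11] shift in current tool cm [ 0.03 -0.11  0.12]  in target tool cm [ 0.03 -0.11  0.12]
saucer [0.4752 0.1934] free [0.4764 0.193  0.0559] 48 0.0003
[   7   27  104  113 6724] [[0.48270776 0.19142283]]
```

Request:
send_rows(increments="0 0 0 0 0 -0.3 -1; 0 0 0 0 0 -0.7 -1; 0 0 0 0 0 -1.5 -1; 0 0 0 0 0 -2 -1; 0 0 0 0 0 -2 -1; 0 0 0 0 0 -2 -1; 0 0 0 0 0 -1.5 -1; 0 0 0 0 0 0 -1; 0 0 0 0 0 0 -1")

```text
clock: 24.53
ee_pos: [0.6632, 0.1437, 0.1302]
orientation: [[0.952, 0.307, 0.002], [0.307, -0.952, 0.0], [0.002, 0.0, -1.0]]
ft_force: [-0.4, 0.1, -2.1]
finger_gap: 0.0602
```

```bash
python3 go.py .4768 .1913 .0302 18;python3 w.py w13; python3 wm.py w13 - 0 0 0 yellow .66 .143;python3 wm.py w13 - 0 0 0 green .477 .192
```

```text
now [0.6632 0.1437 0.1302] yaw 17.89 j7 -0.29 gap 0.0602 F [-0.4  0.1 -2.1] t 24.5333
rotvec [ 0.01 -0.09 -0.11] shift in current tool cm [-16.29 -10.26   9.98]  in target tool cm [-16.25 -10.29  10.  ]
saucer [0.6608 0.1428] free [0.6597 0.1434 0.0559] 42 0.0004
saucer [0.4752 0.1934] free [0.4766 0.1929 0.0558] 61 0.0005
```

View pics/w13.png

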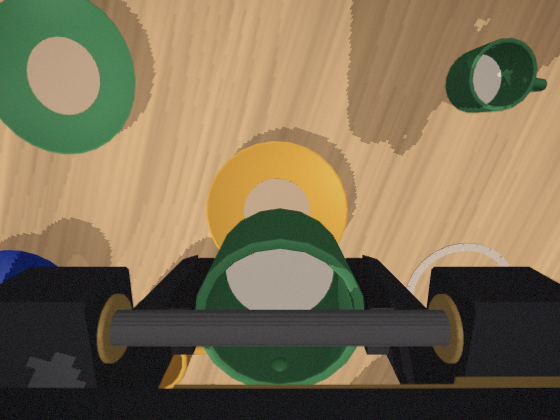

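The green cup is held level, with the green saucer's seat at (63,76). Carry it over.

Request:
send_rows(increments="0 0 0 -1 -0.6 0 -1; 0 0 0 -2 -1.3 0 -1; 0 0 0 -2.4 -1.5 0 -1; 0 0 0 -2.4 -1.5 0 -1; 0 0 0 -2.4 -1.5 0 -1; 0 0 0 -2.4 -1.5 0 -1; 0 0 0 -1.9 -1.2 0 -1; 0 0 0 -1.2 -0.8 0 -1; 0 0 0 -0.5 -0.4 1 -1; 0 0 0 0 0 2 -1")

```text
clock: 25.42
ee_pos: [0.4765, 0.1928, 0.0994]
orientation: [[0.951, 0.309, 0.002], [0.309, -0.951, 0.001], [0.002, -0.0, -1.0]]
ft_force: [0.9, -0.1, -2.3]
finger_gap: 0.0604
```

Request:
send_rows(increments="0 0 0 0 0 2 -1; 0 0 0 0 0 2 -1; 0 0 0 0 0 1.3 -1; 0 0 0 0 0 0.8 -1; 0 0 0 0 0 0.4 -1; 0 0 0 0 0 0 -1; 0 0 0 0 0 0 -1; 0 0 0 0 0 0 -1")

```text
clock: 26.08
ee_pos: [0.4776, 0.1921, 0.035]
orientation: [[0.952, 0.307, 0.001], [0.307, -0.952, 0.001], [0.001, -0.0, -1.0]]
ft_force: [0.8, 0.4, -2.3]
finger_gap: 0.0604
```

```bash
python3 go.py .4773 .1917 .0302 18
```

```text
now [0.4776 0.1921 0.035 ] yaw 17.89 j7 -0.64 gap 0.0604 F [ 0.8  0.4 -2.3] t 26.0833
rotvec [-0.01 -0.08 -0.11] shift in current tool cm [-0.04  0.03  0.48]  in target tool cm [-0.04  0.03  0.48]
```

Request:
send_rows(increments="0 0 0 0 0 0.2 -1; 0 0 0 0 0 0.15 -1; 0 0 0 0 0 0.07 -1; 0 0 0 0 0 0.05 -1; 0 0 0 0 0 0 -1; 0 0 0 0 0 0 -1")

```text
clock: 26.58
ee_pos: [0.4771, 0.1918, 0.0301]
orientation: [[0.952, 0.307, 0.001], [0.307, -0.952, -0.0], [0.0, 0.0, -1.0]]
ft_force: [-2.8, -1.4, 5.7]
finger_gap: 0.0601
```

Request:
send_rows(increments="0 0 0 0 0 0 0.4; 0 0 0 0 0 0 0.45; 0 0 0 0 0 0 0.6; 0 0 0 0 0 0 1; 0 0 0 0 0 0 1; 0 0 0 0 0 0 1; 0 0 0 0 0 -0.5 1; 0 0 0 0 0 -1 1; 0 0 0 0 0 -2 1; 0 0 0 0 0 -3 1")

```text
clock: 27.42
ee_pos: [0.4755, 0.1913, 0.0945]
orientation: [[0.951, 0.308, -0.003], [0.308, -0.951, -0.001], [-0.004, 0.0, -1.0]]
ft_force: [0.4, 0.1, 0.7]
finger_gap: 0.0881
```

Request:
send_rows(increments="0 0 0 0 0 -3 1; 0 0 0 0 0 -3 1; 0 0 0 0 0 -2 1; 0 0 0 0 0 -1 1; 0 0 0 0 0 0 1; 0 0 0 0 0 0 1")

```text
clock: 27.92
ee_pos: [0.4768, 0.1915, 0.1845]
orientation: [[0.952, 0.307, 0.0], [0.307, -0.952, -0.0], [0.0, 0.0, -1.0]]
ft_force: [-0.1, 0.2, -0.3]
finger_gap: 0.0881
```

```bash
python3 w.py w14; python3 fin.py w14 green .477 .1925;  python3 go.py .599 .02 .183 -68
```

```text
rim [0.4756 0.1918] 0.0011 1242 free [0.4756 0.1918 0.0286] ztop 0.2889
tilt deg [-0.1  0.4]
saucer [0.4777 0.1913] [0.4778 0.1925 0.0557] 89 off mm [-2.1  0.4]
now [0.4763 0.1913 0.1837] yaw 17.89 j7 -0.47 gap 0.0879 F [-0.7  0.3  0.1] t 27.9667
rotvec [8.000e-02 5.000e-02 8.589e+01] shift in current tool cm [ 6.41 20.07  0.07]  in target tool cm [20.48 -4.96  0.07]
```

View pics/w14.png

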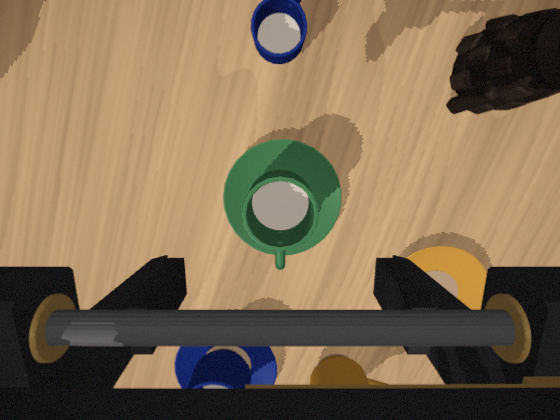

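Green is about 2 mm off centre and upright, which is within tolerance. Now the parked yellow cup.

Request:
send_rows(increments="0 0 0 0.3 1 0 1; 0 0 0 0.8 2.6 0 1; 0 0 0 1.1 3.3 0 1; 0 0 0 1.1 3.3 0 1; 0 0 0 1.1 3.3 0 1; 0 0 0 1.1 3.3 0 1; 0 0 0 0.7 2.3 0 1; 0 0 6 0.2 1 0 1; 0 0 7 0 0 0 1; 0 0 7 0 0 0 1")

```text
clock: 28.8
ee_pos: [0.5993, 0.0178, 0.1826]
orientation: [[0.999, -0.045, -0.003], [-0.045, -0.999, -0.0], [-0.003, 0.001, -1.0]]
ft_force: [0.1, 1.3, -0.7]
finger_gap: 0.0884
```

Request:
send_rows(increments="0 0 7 0 0 0 1; 0 0 7 0 0 0 1; 0 0 7 0 0 0 1; 0 0 7 0 0 0 1; 0 0 7 0 0 0 1; 0 0 7 0 0 0 1; 0 0 7 0 0 0 1; 0 0 7 0 0 0.5 1; 0 0 7 0 0 1.5 1; 0 0 3 0 0 2 1")

```text
clock: 29.63
ee_pos: [0.6002, 0.0193, 0.144]
orientation: [[0.367, -0.93, 0.001], [-0.93, -0.367, -0.001], [0.001, -0.0, -1.0]]
ft_force: [0.3, 0.6, 0.6]
finger_gap: 0.0884
```

Request:
send_rows(increments="0 0 0 0 0 2 1; 0 0 0 0 0 1 1; 0 0 0 0 0 0.4 1; 0 0 0 0 0 0 1; 0 0 0 0 0 0 1; 0 0 0 0 0 0 1")

```text
clock: 30.13
ee_pos: [0.6004, 0.0201, 0.1115]
orientation: [[0.373, -0.928, 0.002], [-0.928, -0.373, 0.0], [0.0, -0.002, -1.0]]
ft_force: [0.1, -0.1, 0.5]
finger_gap: 0.0882
```

```bash
python3 w.py w15; python3 wm.py w15 yellow .599 .02 .062 yellow .66 .143; python3 fin.py w15 - .599 .02 .062;python3 go.py .5993 .02 .023 -68
```

```text
cup [0.5988 0.0198] free [0.5983 0.0196 0.0303] 90 0.001
handle 21.9 244
saucer [0.6603 0.1446] free [0.6595 0.1443 0.0562] 75 0.0007
rim [0.5985 0.0197] 0.0011 2182 free [0.5985 0.0197 0.0285] ztop 0.2159
tilt deg [0.5 0.2]
now [0.6004 0.0202 0.1116] yaw -68.1 j7 -1.44 gap 0.088 F [ 0.5  0.9 -0.4] t 30.1833
rotvec [-0.09 -0.03 -0.1 ] shift in current tool cm [-0.03  0.12  8.86]  in target tool cm [-0.02  0.11  8.86]
```

View pics/w15.png

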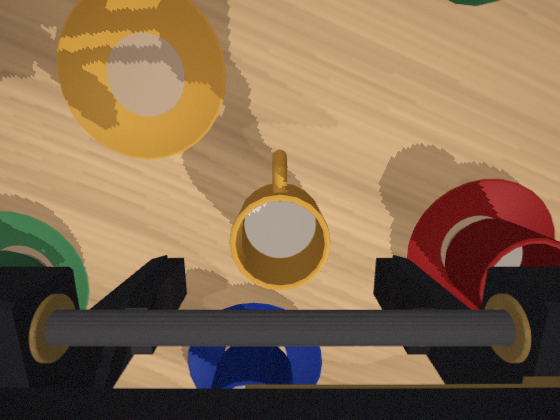

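Request:
send_rows(increments="0 0 0 0 0.2 1 1; 0 0 0 0 0 2 1; 0 0 0 0 0 2 1; 0 0 0 0 0 2 1; 0 0 0 0 0 1.2 1; 0 0 0 0 0 0.5 1; 0 0 0 0 0 0 1; 0 0 0 0 0 0 0.5; 0 0 0 0 0 0 0.35; 0 0 0 0 0 0 0.2")

```text
clock: 31.02
ee_pos: [0.5986, 0.0196, 0.0247]
orientation: [[0.373, -0.928, 0.002], [-0.928, -0.373, 0.0], [0.001, -0.002, -1.0]]
ft_force: [0.3, -0.2, 0.4]
finger_gap: 0.0701
```

Request:
send_rows(increments="0 0 0 0 0 0 -1; 0 0 0 0 0 0 -1; 0 0 0 0 0 0 -1; 0 0 0 0 0 0 -1; 0 0 0 0 0 0 -1")

```text
clock: 31.43
ee_pos: [0.5983, 0.0195, 0.0243]
orientation: [[0.373, -0.928, 0.001], [-0.928, -0.373, -0.0], [0.0, -0.001, -1.0]]
ft_force: [-1.9, -0.8, 5.7]
finger_gap: 0.0605
```

```bash
python3 go.py .5987 .0198 .029 -68
```

```text
now [0.5983 0.0195 0.0243] yaw -68.1 j7 -1.47 gap 0.0605 F [-1.9 -0.8  5.7] t 31.4333
rotvec [-0.05 -0.03 -0.1 ] shift in current tool cm [-0.01 -0.05 -0.47]  in target tool cm [-0.01 -0.05 -0.47]
```

Request:
send_rows(increments="0 0 0 0 0 -0.3 -1; 0 0 0 0 0 -0.7 -1; 0 0 0 0 0 -1.5 -1; 0 0 0 0 0 -2 -1; 0 0 0 0 0 -2 -1; 0 0 0 0 0 -2 -1; 0 0 0 0 0 -2 -1; 0 0 0 0 0 0 -1; 0 0 0 0 0 0 -1")

```text
clock: 32.18
ee_pos: [0.5982, 0.0195, 0.1294]
orientation: [[0.373, -0.928, 0.002], [-0.928, -0.373, 0.0], [0.001, -0.002, -1.0]]
ft_force: [-0.5, -0.4, -1.3]
finger_gap: 0.06
```

```bash
python3 go.py .6597 .1436 .0303 -68
```

```text
now [0.5982 0.0195 0.1294] yaw -68.11 j7 -1.44 gap 0.06 F [-0.5 -0.4 -1.3] t 32.1833
rotvec [-0.1  -0.04 -0.11] shift in current tool cm [ -9.23 -10.32   9.92]  in target tool cm [ -9.21 -10.35   9.91]
```

Request:
send_rows(increments="0 0 0 -0.7 -0.8 0 -1; 0 0 0 -1.4 -1.6 0 -1; 0 0 0 -1.8 -2 0 -1; 0 0 0 -1.8 -2 0 -1; 0 0 0 -1.6 -1.8 0 -1; 0 0 0 -1.2 -1.3 0 -1; 0 0 0 -0.7 -0.8 0 -1; 0 0 0 0 0 1 -1; 0 0 0 0 0 2 -1; 0 0 0 0 0 2 -1")

```text
clock: 33.02
ee_pos: [0.6587, 0.1419, 0.077]
orientation: [[0.372, -0.928, -0.0], [-0.928, -0.372, -0.001], [0.001, 0.001, -1.0]]
ft_force: [-0.8, -0.4, -1.7]
finger_gap: 0.0601
```

Request:
send_rows(increments="0 0 0 0 0 2 -1; 0 0 0 0 0 1.2 -1; 0 0 0 0 0 0.8 -1; 0 0 0 0 0 0.4 -1; 0 0 0 0 0 0 -1; 0 0 0 0 0 0 -1; 0 0 0 0 0 0 -1")

```text
clock: 33.6
ee_pos: [0.6598, 0.1434, 0.0357]
orientation: [[0.373, -0.928, 0.002], [-0.928, -0.373, 0.0], [0.0, -0.002, -1.0]]
ft_force: [0.2, -0.5, -1.4]
finger_gap: 0.06
```

```bash
python3 go.py .6597 .1436 .0303 -68
```

```text
now [0.6598 0.1434 0.0357] yaw -68.11 j7 -1.62 gap 0.06 F [ 0.2 -0.5 -1.4] t 33.6
rotvec [-0.1  -0.02 -0.11] shift in current tool cm [-0.02  0.01  0.54]  in target tool cm [-0.02  0.    0.54]
```

Request:
send_rows(increments="0 0 0 0 0 0.2 -1; 0 0 0 0 0 0.15 -1; 0 0 0 0 0 0.1 -1; 0 0 0 0 0 0.08 -1; 0 0 0 0 0 0 -1; 0 0 0 0 0 0 -1")

```text
clock: 34.1
ee_pos: [0.6592, 0.1433, 0.0304]
orientation: [[0.373, -0.928, 0.0], [-0.928, -0.373, -0.0], [0.0, -0.0, -1.0]]
ft_force: [-3.2, -1.4, 6.4]
finger_gap: 0.06
```

Request:
send_rows(increments="0 0 0 0 0 0 0.4; 0 0 0 0 0 0 0.45; 0 0 0 0 0 0 0.6; 0 0 0 0 0 0 1; 0 0 0 0 0 0 1; 0 0 0 0 0 0 1; 0 0 0 0 0 -0.5 1; 0 0 0 0 0 -1 1; 0 0 0 0 0 -2 1; 0 0 0 0 0 -3 1")

```text
clock: 34.93
ee_pos: [0.6573, 0.1428, 0.0935]
orientation: [[0.373, -0.928, -0.004], [-0.928, -0.373, -0.001], [-0.001, 0.004, -1.0]]
ft_force: [-1.0, -1.1, -0.5]
finger_gap: 0.0883
```

Request:
send_rows(increments="0 0 0 0 0 -3 1; 0 0 0 0 0 -3 1; 0 0 0 0 0 -3 1; 0 0 0 0 0 -2 1; 0 0 0 0 0 -1 1; 0 0 0 0 0 0 1; 0 0 0 0 0 0 1; 0 0 0 0 0 0 1")

```text
clock: 35.6
ee_pos: [0.658, 0.1429, 0.2126]
orientation: [[0.373, -0.928, -0.003], [-0.928, -0.373, -0.001], [-0.0, 0.003, -1.0]]
ft_force: [-0.8, 0.1, -0.4]
finger_gap: 0.0879
```

```bash
python3 w.py w16; python3 fin.py w16 yellow .66 .1435; python3 go.py .45 -.3 .25 -68
python3 - <<'E'
from h import *
p,d=capture("scene");cv2.imwrite("pics/s2.png",p[:,:,::-1])
p,d=capture("side");cv2.imwrite("pics/s3.png",p[:,:,::-1]);np.savez("side9.npz",p=p,d=d)
E
```

```text
rim [0.6592 0.1436] 0.0011 1026 free [0.6592 0.1436 0.0286] ztop 0.3169
tilt deg [0.2 0.1]
saucer [0.6599 0.143 ] [0.6593 0.1436 0.0559] 90 off mm [-0.8  0.6]
now [0.6579 0.1429 0.2123] yaw -68.1 j7 -1.58 gap 0.088 F [ 0.8  0.2 -0.9] t 35.65
rotvec [ 0.19  0.02 -0.1 ] shift in current tool cm [33.34 35.82 -3.66]  in target tool cm [33.28 35.87 -3.77]
```

View pics/w16.png

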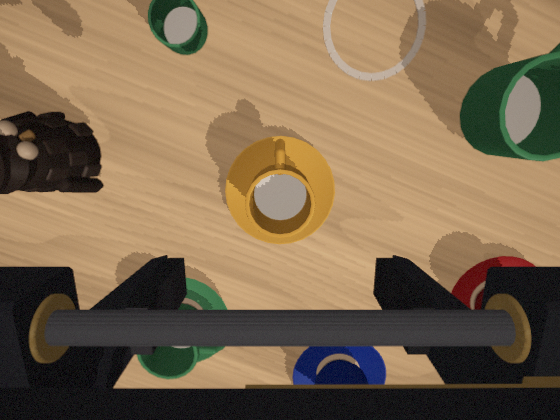

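View pics/s3.png

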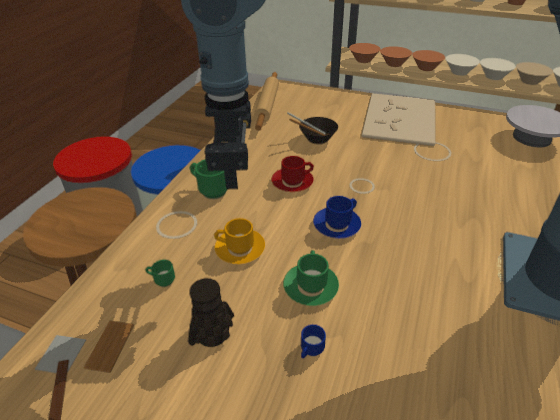

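The side view shows all four cups upright on their matching saucers: red (293,173), blue (338,213), yellow (239,237) and green (312,272). The owl, bowl and decoys are where they were, and the arm is clear, so I'm handing in.

```bash
python3 -c "
from station import job_done;print(job_done())"
```

```text
the job is handed in; nothing more can be done
None
```

All four cups now stand upright on the saucers of their own colours. I handed the job in after about 36 s on the robot's clock. I parked yellow on clear table, moved red, blue and green onto their saucers, then moved yellow. Each cup was lowered until light contact (4–6.5 N) before I released it.

| Cup | Distance from saucer centre |
|---|---|
| red | about 1 mm |
| blue | about 1.7 mm |
| green | about 2 mm |
| yellow | about 1 mm |

- **Cups:** the distances come from wrist-camera checks after each release. Rim tilt was 0.5° or less for every cup.
- **Disagreement:** my first colour-edge check of red read about 5 mm off, because cup and saucer are the same colour. I replaced it with a depth fit of the rim, which gave the figure above. The saucer circle fits also vary by 1–2 mm between views.
- **Saucers and bystanders:** red, blue and green saucers re-measured to within about 1 mm of their earlier positions, and yellow to within about 2 mm. In the last side view the bowl, owl and look-alike cups appear unmoved. I compared them by eye, without measuring.

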